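# Lock a drawer-front plate in the drilling jig

### The job

Clamp the aluminium drawer-front plate in the jig, ready for drilling: slide the locking collar up the lever to its stop, then push the upright lever over its high point until it snaps down and stays closed, with the rubber foot pressing on the plate. Leave the plate in its nest and do not disturb the tools and parts lying around.

Things in the scene. Friction and masses are not known exactly. Their poses are not given: they have to be found in the camera images.
- jig: fixed drilling jig: dark steel base 300 x 150 x 12 mm, origin on the table under the lever's hinge; x runs along it, AWAY from the plate, y is the hinge direction, z up. It spans x = -170 to +130, y = +-75 mm. Two steel cheeks (x = +-22, y = +-8 to +-15 mm) end 94 mm above the table; on their +x side two lock prongs (x = 12 to 19, y = +-8 to +-15 mm) stand up to 126 mm
- pivot (a point): centre of the lever's hinge, 80 mm above the table over the jig's origin. Axes as the jig's: its x axis points the way the lever falls when it closes, away from the plate; y is the hinge axis; z up
- lever (a joint): lever angle, rad: 0 = upright (open), grows as its top falls towards the jig's +x; stop at 1.5 (almost level) = closed. A spring resists, and below about 0.9 pushes it back; high point at 1.1; past 1.2 it snaps to 1.5 by itself and stays. Takes up to about 15 N pushed squarely at the knob. It cannot turn while the collar is down behind the prongs
- knob (a point): centre of the black knob at the lever's end, 99 mm from the hinge along the lever; knob 24 mm in diameter, 14 mm long (92 to 106 mm from the hinge); z points outward along the lever, which is a steel rod 12 mm in diameter
- collar_grip (a point): centre of the grip ring of the locking collar round the lever: steel, dark grooves, 34 mm diameter, 22 mm long. Collar down: 65 mm from the hinge, the lever's end 41 mm above it. Below the ring a sleeve, 26 mm diameter, reaches to 25 mm below this point, behind the prongs. z points outward along the lever. Best pinched from above, jaws closing along the jig's y
- collar (a joint): how far the collar is slid up the lever, m: 0 = down (locked), 0.015 = up at its stop. Needs about 4 N; it is a stiff sliding fit and stays where it is left. The lever is free to turn when the collar is up at least 8 mm
- plate: loose aluminium drawer-front plate, 90 x 130 x 6 mm, about 0.19 kg, lying in the jig's shallow nest under the strap's rubber foot; origin at the centre of its underside
- nest (a point): centre of the nest, 100 mm from the hinge towards the jig's -x, 15 mm above the table (mid-height of the plate in it)
- strap: steel clamping strap, from the hinge to the jig's x = -126 mm, 32 mm wide, its top 53 mm above the table when open (a pad on it 59 mm); a round rubber foot (28 mm) under its end. The lever's cam drives it about 8 mm down onto the plate. Origin on the table under the hinge
- spare_plates: bystander: packet of spare aluminium plates, 90 x 130 x 18 mm, beside the nest; leave alone
- screw_box: bystander: green open tin, 100 x 70 x 50 mm, beside the lever; leave alone
- screwdriver: bystander: screwdriver, 190 mm, lying beside the jig; leave alone
- wrench: bystander: wrench, 170 mm, lying beside the jig; leave alone
Mind the look-alikes: they are no part of the job. What is shaped like the plate but turquoise or yellow is not meant.

How it is judged:
On the way, in this order (a step that is already met when the one before it is completed fails the run):
1. the collar is slid up clear of the prongs (10 mm or more) while the lever still stands upright (value of joint collar above 0.01 m and value of joint lever below 0.15 rad), for 0.1 s.
2. the lever has snapped closed (value of joint lever above 1.42 rad), for 0.2 s.
At the end, for the whole second after the job is handed in: The lever is closed (beyond 1.42 rad), the foot presses on the plate with more than 1 N, and the plate lies flat (within 0.04 rad) in its nest (centre within 6 mm) (value of joint lever above 1.42 rad and contact force between strap and plate above 1 N and horizontal distance between plate and nest below 0.006 m and angle between plate's own z axis and vertical below 0.04 rad); the robot touches nothing.
It fails at once if the plate is knocked out of its nest (moved more than 10 mm) (distance of plate from where it was at the start of the episode above 0.01 m).
It fails at once if a bystander is disturbed (moved more than 20 mm) (distance of any of spare_plates, screw_box, screwdriver, wrench from where it was at the start of the episode above 0.02 m).
It also fails if it takes over 42 s, if anything falls off the work surface, if the arm or the gripper's body presses on something with over 40 N, if the wrist force passes 120 N, or if a joint passes its speed limit or range.

### The arm

A 6-joint arm with a two-finger parallel gripper is mounted at the origin on the work surface. World frame = base frame: x ahead of the robot, y to its left, z up, the work surface at z = 0. Lengths are in m, angles in rad, forces in N, time in s.
With the tool pointing down it reaches from about 0.3 to 0.875 m from the base axis. Payload 6.4 kg.
Tool frame: the origin (TCP) lies midway between the tips of the shut fingers; the grasp point (between the pads) lies 19 mm behind it (ctrl.pinch_z is the distance from the TCP to the grasp point, in m); z points along the fingers, y is the line along which they close (so a half turn about z gives the same grasp; the last joint's range is limited). The gripper opens to 85 mm and grips with 20 to 120 N. Pads are 22 mm wide; open, the fingers measure 114 mm over their backs; the gripper's body (76 mm by 85 mm) begins 54 mm behind the grasp point. The pads swing forward as they close: fully open they stand 13 mm farther back than shut.
Start: joints at [1.054, 0.181, 1.607, -0, 1.354, -0.206], TCP at [0.176, 0.547, 0.231] pointing down, gripper open.
Joint ranges: [-2.99, 2.99], [-0.89, 2.07], [0.3, 2.58], [-1.14, 4.28], [0, 2.63], [-3.12, 3.12]. Speed limits (rad/s): [2.57, 2.57, 3.01, 3.14, 3.14, 3.14].

### API

Orientations are given as a unit quaternion [w, x, y, z].
In Python, from bench import ctrl gives the robot as it stands.
- The arm moves only by the tool apply_moves, never from a script. Its argument "moves" is a list of rows, each an object with "jaw": the opening, from 0 (shut) to 1 (fully open); "offset": the shift along the tool's x, y, z in mm, a list of three; "rot": the turn, a rotation vector about the tool's x, y, z in degrees, a list of three. In form: [{"jaw": jaw, "offset": [dx, dy, dz], "rot": [ax, ay, az]}, ...]. A call has exactly 5 rows; each row shifts and turns the commanded pose from where the row before left it, along the tool's axes as they then stand; what a row does not reach is not made up. A row lasts 1/8 s, in which the tool goes at most 62.5 mm and 10.7 degrees, less where a joint would pass 70% of its speed; a pose out of reach is approached as far as the arm can. A call is refused whole if a number of a shift passes 62.5 or a number of a turn 10.7, either way. A call with a gripper value outside its range is refused whole. The fingers move at their own pace and stop on an object; the grip force is fixed at half the most. Time passes only in rows, so rows that do not move let the fingers close, or fill a call up. It gives the time, the measured TCP pose, the force, the opening and the grip force at its end, in the units of the state.
- ctrl.get_obs(): the state, without advancing time (a new reading comes with each control period).
- ctrl.camera(name): name is "side" or "top" or "wrist"; returns (picture, depth): 400x640x3 uint8, red, green, blue; 400x640 float32, m along the optical axis (not along the pixel's ray), 0 where there is no reading.
- ctrl.camera_params(name): a dict with "K" (3x3 intrinsics, pixels), "cam_to_world" (4x4, takes a point from camera to world coordinates); the wrist camera has in their place "mount" (4x4, takes a point from camera to tool coordinates, whose origin is the TCP and whose axes are the flange's). Camera axes: x right, y down, z forward; pixel columns grow to the right and rows downward; lengths in m; the calibration is good to about 2 mm. A picture is of the moment at which its call begins: read the wrist's pose just before it. camera_params takes no time and is no camera call.
- ctrl.hand_in(): hands the job in; it is judged then, once.
Trained networks look in the newest picture that a camera, given by its name, has taken for a name from the list of things; names that differ only in an ending like _2 or _b are one class to them, and where a whole thing is asked for, a point or a joint stands for the part that bears it (a point fixed in the world has none). Each returns a list of dicts, best first, with "score" (0 to 1); they miss things now and then, are a little off and sometimes report something else, mostly with a low value. They report only what shows in the picture. A call takes as long as a camera call. They do not tell look-alikes from the thing itself.
- ctrl.outline_of(camera, target): "region" (400x640 bool, what is visible of it) and "position" ([column, row] in pixels, amid what is visible of it).
The state is a dict: "time_s": time; "q": joint angles; "dq": joint speeds; "joint_efforts": joint torques, N m; "eef_pos": TCP position; "eef_rot": TCP orientation; "wrist_force": force on the tool from outside, world axes, zero at the start; "torque": the same for the moment, N m; "opening": opening from 0.0 (shut) to 1.0 (fully open); "grasp_force": force on a finger pad.
Only numpy, scipy, OpenCV 4.12 (cv2) and the standard library are available. Lean on these libraries where they do the work, as an engineer would, in place of code of your own. Each camera call takes 0.05 s, during which the arm holds its last target. There are 200 camera calls.

## Working session

There is one attempt and no reset: what is moved stays moved. The work goes in short steps, Python scripts to look and compute and a tool call to move; the robot and the scene stay as the last step left them, time stands still between calls to the robot, and variables do not carry over. Pictures are saved under pics/ and viewed, at most 10 in all, crops included, and the job is handed in when it is done.

Besides the shell and the picture viewer there is one more tool, called after "Call:" by a JSON object that holds its "method" and its "body". apply_moves: Moves the arm, as the interface text tells. Its arguments: {"type":"object","properties":{"moves":{"type":"array"}},"required":["moves"]}

```bash
mkdir -p pics; cat > h.py <<'E'
import numpy as np, cv2
from bench import ctrl
from scipy.spatial.transform import Rotation as R
def Rq(q): return R.from_quat([q[1],q[2],q[3],q[0]])
def shot(cam):
    o=ctrl.get_obs(); im,d=ctrl.camera(cam); p=ctrl.camera_params(cam)
    if 'cam_to_world' in p: T=np.array(p['cam_to_world'])
    else:
        W=np.eye(4); W[:3,:3]=Rq(o['eef_rot']).as_matrix(); W[:3,3]=o['eef_pos']; T=W@np.array(p['mount'])
    return im,d,np.array(p['K']),T
def cloud(d,K,T):
    v,u=np.mgrid[:d.shape[0],:d.shape[1]]
    P=np.stack([(u-K[0,2])/K[0,0]*d,(v-K[1,2])/K[1,1]*d,d],-1)
    return P@T[:3,:3].T+T[:3,3]
E
python3 - <<'E'
from h import *
np.set_printoptions(precision=4,suppress=True)
o=ctrl.get_obs(); print(o['eef_pos'],o['eef_rot'],o['time_s'])
print(Rq(o['eef_rot']).as_matrix())
for c in ['top','side']:
    im,d,K,T=shot(c); cv2.imwrite(f'pics/{c}.png',im[...,::-1]); P=cloud(d,K,T); print(c,T[:3,3],T[:3,2])
    np.savez(f'{c}.npz',im=im,d=d,K=K,T=T)
    for t in ['jig','knob','collar_grip','plate','strap','lever','screw_box','spare_plates']:
        for r in ctrl.outline_of(c,t)[:2]:
            m=r['region']&(d>0); print(t,round(r['score'],2),np.round(r['position']),m.sum(),np.median(P[m],0) if m.any() else None, np.percentile(P[m],[2,98],axis=0).ravel() if m.any() else None)
E
```

```text
[0.1756 0.547  0.2304] [-0.0003  0.1548  0.988  -0.0008] 0.0
[[-0.9521  0.3058 -0.0009]
 [ 0.3058  0.9521 -0.0016]
 [ 0.0003 -0.0018 -1.    ]]
top [0.3496 0.0595 1.1549] [ 0.1383 -0.0029 -0.9904]
jig 0.87 [275. 191.] 5465 [0.5392 0.162  0.0126] [0.3764 0.0573 0.0058 0.6661 0.261  0.1603]
knob 0.69 [267. 178.] 226 [0.5367 0.1635 0.1599] [0.5241 0.1502 0.0129 0.5768 0.1818 0.1883]
knob 0.39 [270. 185.] 73 [0.5306 0.159  0.1571] [0.5239 0.1501 0.1473 0.547  0.1778 0.1616]
collar_grip 0.48 [271. 184.] 60 [0.53   0.1611 0.1569] [0.5239 0.1502 0.1469 0.5399 0.1767 0.161 ]
plate 0.96 [437. 174.] 1804 [ 0.5854 -0.2452  0.0053] [ 0.5199 -0.2907 -0.0014  0.648  -0.2017  0.0099]
plate 0.84 [296. 230.] 1434 [0.4445 0.1197 0.0176] [0.3961 0.0652 0.0131 0.5024 0.1954 0.0224]
strap 0.73 [282. 217.] 595 [0.4729 0.1403 0.0523] [0.4242 0.1124 0.0162 0.5347 0.1672 0.0606]
lever 0.77 [265. 181.] 210 [0.5361 0.1634 0.1607] [0.524  0.1502 0.0994 0.5524 0.1812 0.1884]
screw_box 0.89 [205. 180.] 1294 [0.5677 0.3436 0.0048] [ 0.511   0.288  -0.0015  0.6182  0.3882  0.0517]
screw_box 0.37 [214. 237.] 1937 [0.
[... 394 characters left out ...]
.5502 0.1776 0.1606]
plate 0.92 [300. 234.] 1132 [0.4372 0.1159 0.0186] [0.3911 0.0622 0.0159 0.498  0.1924 0.0212]
plate 0.92 [325. 379.] 2066 [ 0.2657 -0.1972  0.0064] [ 0.2209 -0.2511  0.004   0.3023 -0.1582  0.0087]
strap 0.81 [296. 218.] 478 [0.4632 0.1342 0.0529] [0.4199 0.1089 0.0153 0.5274 0.1924 0.0594]
strap 0.68 [315. 173.] 222 [0.5326 0.159  0.1489] [0.5213 0.1496 0.0013 0.6766 0.3246 0.1607]
lever 0.72 [316. 167.] 316 [0.5337 0.161  0.1537] [0.5219 0.15   0.0918 0.5556 0.1821 0.187 ]
screw_box 0.8 [282. 176.] 944 [0.5652 0.3343 0.0283] [0.5052 0.2845 0.0017 0.6212 0.3932 0.0512]
spare_plates 0.77 [252. 206.] 1280 [0.4199 0.3032 0.0182] [0.3613 0.2394 0.0011 0.4837 0.3769 0.021 ]
```

```bash
python3 - <<'E'
from h import *
np.set_printoptions(precision=4,suppress=True)
pics=[]
for c in ['top','side']:
    f=np.load(f'{c}.npz'); P=cloud(f['d'],f['K'],f['T']); v=f['d']>0
    b=(abs(P[...,0]-.53)<.19)&(abs(P[...,1]-.16)<.15)&v
    z=P[...,2]
    cx,cy=(275,200) if c=='top' else (310,205)
    pics.append(cv2.resize(f['im'][cy-75:cy+75,cx-100:cx+100],None,fx=4,fy=4,interpolation=3)[:300*2:1])
    for n,lo,hi in [('knob',.176,.2),('ring',.148,.16),('ringside',.135,.146),('strap',.045,.065)]:
        m=b&(z>lo)&(z<hi)&(abs(P[...,0]-.5)<.08); Q=P[m]
        print(c,n,len(Q),Q.mean(0),Q.min(0),Q.max(0))
    # plate/jig axes
    k=b&(z>.008)&(z<.025)&(P[...,1]<.25); 
    r=cv2.minAreaRect(P[k][:,:2].astype(np.float32)*1000); print('base',r)
    m=b&(z>.047)&(z<.064)&(P[...,0]<.52)
    Q=P[m][:,:2]; s=np.linalg.svd(Q-Q.mean(0))[2][0]; print('strapdir',s,np.degrees(np.arctan(s[1]/s[0])))
cv2.imwrite('pics/a.png',cv2.resize(np.vstack(pics),(600,900))[:,:, ::-1][:450]);cv2.imwrite('pics/b.png',pics[1][...,::-1]);cv2.imwrite('pics/a.png',pics[0][...,::-1])
E
```

```text
top knob 95 [0.5399 0.1659 0.1846] [0.5284 0.1551 0.1773] [0.5527 0.1765 0.1891]
top ring 80 [0.5343 0.1637 0.1565] [0.5236 0.15   0.1485] [0.5575 0.182  0.1599]
top ringside 12 [0.5293 0.1609 0.1412] [0.5235 0.1493 0.1381] [0.5428 0.1788 0.1445]
top strap 620 [0.4802 0.1514 0.0526] [0.4215 0.1086 0.0456] [0.5786 0.3089 0.0649]
base ((538.1484375, 131.2010498046875), (237.5277099609375, 363.00482177734375), 89.99150085449219)
strapdir [-0.9277 -0.3734] 21.922598368375443
side knob 73 [0.5354 0.1624 0.1836] [0.5251 0.1527 0.1761] [0.5481 0.1748 0.1895]
side ring 102 [0.5334 0.1602 0.156 ] [0.5195 0.1489 0.1482] [0.5541 0.1823 0.1599]
side ringside 41 [0.5312 0.1566 0.1415] [0.5208 0.1489 0.1355] [0.5484 0.1729 0.1456]
side strap 566 [0.4856 0.1522 0.0534] [0.4203 0.106  0.045 ] [0.5776 0.3098 0.0649]
base ((537.128662109375, 130.5550079345703), (238.12161254882812, 365.09356689453125), 89.83108520507812)
strapdir [-0.9208 -0.3899] 22.95086475687511
```

View pics/a.png

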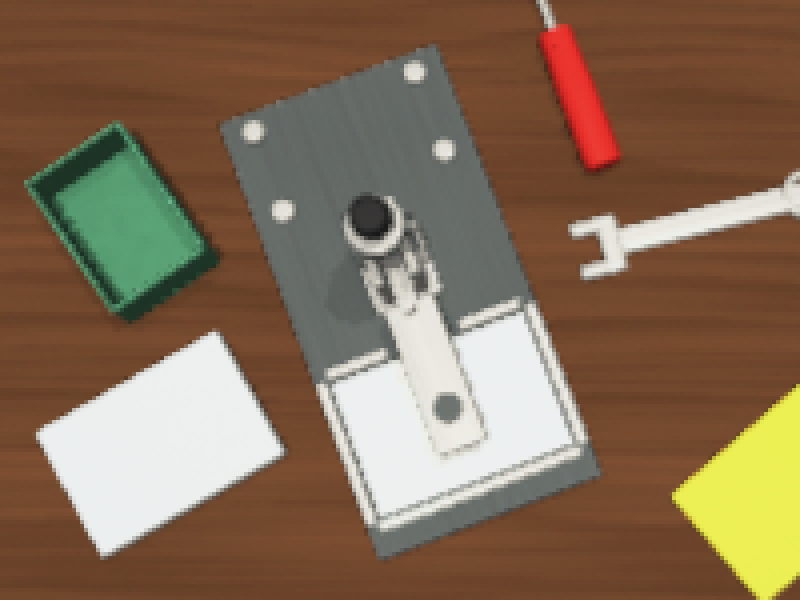

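View pics/b.png

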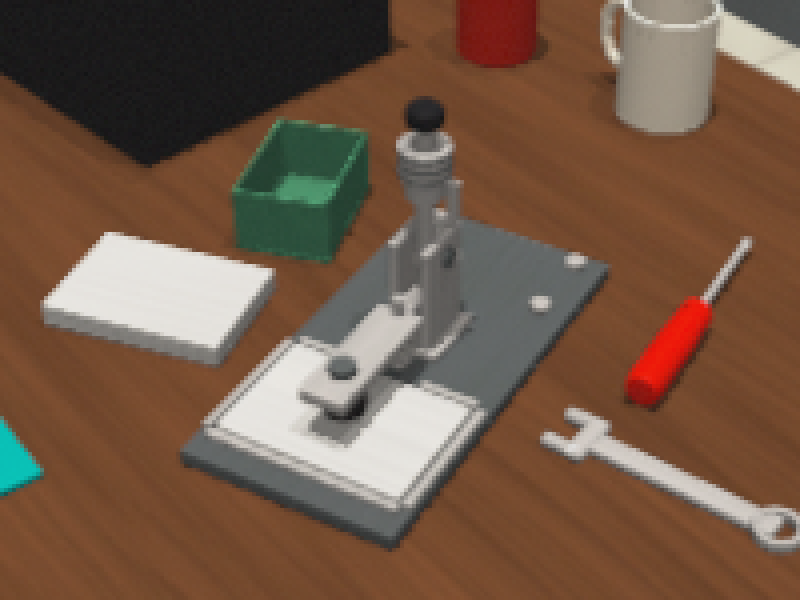

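```bash
cat >> h.py <<'E'
def jigT(px,py,yaw):
    T=np.eye(4); T[:3,:3]=R.from_euler('z',yaw,degrees=True).as_matrix(); T[:3,3]=[px,py,0]; return T
def tool_in_jig(Tj):
    o=ctrl.get_obs(); A=np.eye(4); A[:3,:3]=Rq(o['eef_rot']).as_matrix(); A[:3,3]=o['eef_pos']; return np.linalg.inv(Tj)@A
E
python3 - <<'E'
from h import *
for c in ['top','side']:
    f=np.load(f'{c}.npz'); P=cloud(f['d'],f['K'],f['T']); z=P[...,2]; im=f['im'].astype(int)
    low=(im.max(-1)-im.min(-1))<30
    m=(low&(z>.004)&(f['d']>0)&(z<.03)).astype(np.uint8)
    n,l=cv2.connectedComponents(m)
    best=np.bincount(l[(abs(P[...,0]-.58)<.03)&(abs(P[...,1]-.17)<.03)&(m>0)]).argmax()
    Q=P[l==best]; r=cv2.minAreaRect((Q[:,:2]*1000).astype(np.float32)); print(c,len(Q),r)
    b=cv2.boxPoints(r); print(b.round(1).tolist())
    w=(im.min(-1)>200)&(abs(z-.018)<.004)&(P[...,1]<.22)&(P[...,1]>.02)&(P[...,0]>.35)
    print('plate',cv2.minAreaRect((P[w][:,:2]*1000).astype(np.float32)))
E
```

```text
top 5897 ((521.6868896484375, 159.1133575439453), (300.0792236328125, 150.36007690429688), 21.642335891723633)
[[354.5, 173.6999969482422], [410.0, 33.900001525878906], [688.9000244140625, 144.60000610351562], [633.4000244140625, 284.29998779296875]]
plate ((577.0465087890625, 140.3959197998047), (395.4079895019531, 161.15643310546875), 4.823719024658203)
side 3665 ((520.287353515625, 157.94712829589844), (302.21173095703125, 149.068115234375), 21.38184356689453)
[[352.3999938964844, 172.3000030517578], [406.79998779296875, 33.5], [688.2000122070312, 143.60000610351562], [633.7999877929688, 282.3999938964844]]
plate ((445.0478820800781, 128.1739501953125), (90.21937561035156, 127.92924499511719), 21.416507720947266)
```

Call:
{"method": "apply_moves", "body": {"moves": [{"jaw": 1,"offset": [0,0,0],"rot": [0,0,-9.8]},{"jaw": 1,"offset": [0,0,0],"rot": [0,0,-9.8]},{"jaw": 1,"offset": [0,0,0],"rot": [0,0,-9.8]},{"jaw": 1,"offset": [0,0,0],"rot": [0,0,-9.9]},{"jaw": 1,"offset": [-18,-44,0],"rot": [0,0,0]}]}}

```text
time_s: 1.52
eef_pos: [0.2077, 0.514, 0.2313]
eef_rot: [-0.0, -0.189, 0.982, 0.0]
wrist_force: [1.2, -0.5, 1.4]
opening: 0.999
grasp_force: 0.0
```

Call:
{"method": "apply_moves", "body": {"moves": [{"jaw": 1,"offset": [-18,-44,0],"rot": [0,0,0]},{"jaw": 1,"offset": [-18,-44,0],"rot": [0,0,0]},{"jaw": 1,"offset": [-18,-44,0],"rot": [0,0,0]},{"jaw": 1,"offset": [-18,-44,0],"rot": [0,0,0]},{"jaw": 1,"offset": [-18,-44,0],"rot": [0,0,0]}]}}

```text
time_s: 2.15
eef_pos: [0.374, 0.3402, 0.2315]
eef_rot: [0.0, -0.186, 0.982, 0.0]
wrist_force: [-0.6, 0.3, 0.1]
opening: 0.999
grasp_force: 0.0
```

Call:
{"method": "apply_moves", "body": {"moves": [{"jaw": 1,"offset": [-18,-44,0],"rot": [0,0,0]},{"jaw": 1,"offset": [-18,-44,0],"rot": [0,0,0]},{"jaw": 1,"offset": [-18,-44,0],"rot": [0,0,0]},{"jaw": 1,"offset": [-18,-44,0],"rot": [0,0,0]},{"jaw": 1,"offset": [-18,-44,0],"rot": [0,0,0]}]}}

```text
time_s: 2.78
eef_pos: [0.5384, 0.1684, 0.2315]
eef_rot: [0.0, -0.186, 0.982, 0.0]
wrist_force: [0.0, -0.0, 0.1]
opening: 1.002
grasp_force: 0.0
```

```bash
python3 - <<'E'
from h import *
np.set_printoptions(precision=4,suppress=True)
Tj=jigT(.5393,.1658,21.5)
print(tool_in_jig(Tj)); o=ctrl.get_obs(); print(o['time_s'],o['q'],o['wrist_force'])
im,d,K,T=shot('wrist'); P=cloud(d,K,np.linalg.inv(Tj)@T); np.savez('w.npz',im=im,d=d,K=K,T=T)
v=(d>0)&(abs(P[...,0])<.04)&(abs(P[...,1])<.04)
for n,lo,hi in [('knob',.172,.192),('ring',.14,.162)]:
    Q=P[v&(P[...,2]>lo)&(P[...,2]<hi)]; print(n,len(Q),Q.min(0) if len(Q) else'',Q.max(0) if len(Q) else'')
cv2.imwrite('pics/w.png',im[...,::-1])
E
```

```text
[[-1.      0.0003  0.0005  0.0001]
 [ 0.0003  1.     -0.      0.0027]
 [-0.0005 -0.     -1.      0.2315]
 [ 0.      0.      0.      1.    ]]
2.775 [ 0.0927  0.1562  1.6349  0.0001  1.35   -1.8531] [ 0.0258 -0.0171  0.0878]
knob 1061 [-0.0118 -0.011   0.1754] [0.0124 0.0125 0.1892]
ring 985 [-0.0171 -0.0161  0.14  ] [0.0095 0.0179 0.1619]
```

View pics/w.png

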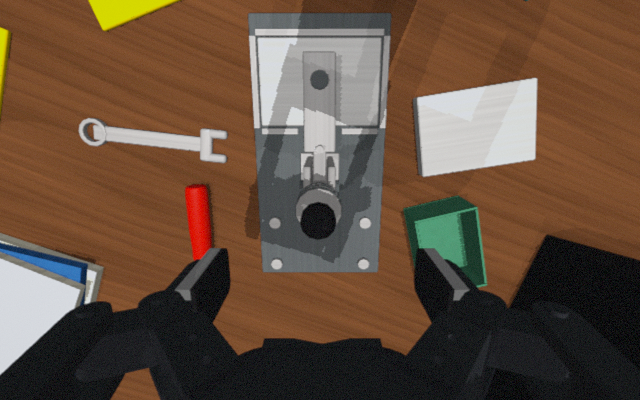

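Call:
{"method": "apply_moves", "body": {"moves": [{"jaw": 1,"offset": [0,-2,20],"rot": [0,0,0]},{"jaw": 0.9,"offset": [0,0,25],"rot": [0,0,0]},{"jaw": 0.8,"offset": [0,0,25],"rot": [0,0,0]},{"jaw": 0.7,"offset": [0,0,20],"rot": [0,0,0]},{"jaw": 0.65,"offset": [0,0,15],"rot": [0,0,0]}]}}

```text
time_s: 3.45
eef_pos: [0.5377, 0.1679, 0.1253]
eef_rot: [-0.0, -0.186, 0.982, 0.0]
wrist_force: [0.8, -0.7, 0.3]
opening: 0.647
grasp_force: 0.0
```

Call:
{"method": "apply_moves", "body": {"moves": [{"jaw": 0.5,"offset": [0,0,0],"rot": [0,0,0]},{"jaw": 0.3,"offset": [0,0,0],"rot": [0,0,0]},{"jaw": 0.2,"offset": [0,0,0],"rot": [0,0,0]},{"jaw": 0.1,"offset": [0,0,0],"rot": [0,0,0]},{"jaw": 0.1,"offset": [0,0,0],"rot": [0,0,0]}]}}

```text
time_s: 4.08
eef_pos: [0.5391, 0.1664, 0.1272]
eef_rot: [0.001, -0.186, 0.982, -0.001]
wrist_force: [2.2, -6.8, -3.0]
opening: 0.382
grasp_force: 59.7
```

Call:
{"method": "apply_moves", "body": {"moves": [{"jaw": 0.1,"offset": [0,0,-3],"rot": [0,0,0]},{"jaw": 0.1,"offset": [0,0,-4],"rot": [0,0,0]},{"jaw": 0.1,"offset": [0,0,-4],"rot": [0,0,0]},{"jaw": 0.1,"offset": [0,0,-3],"rot": [0,0,0]},{"jaw": 0.1,"offset": [0,0,0],"rot": [0,0,0]}]}}

```text
time_s: 4.7
eef_pos: [0.5384, 0.1662, 0.1396]
eef_rot: [-0.0, -0.186, 0.983, -0.001]
wrist_force: [4.1, -6.8, -11.6]
opening: 0.377
grasp_force: 62.2
```

Call:
{"method": "apply_moves", "body": {"moves": [{"jaw": 0.1,"offset": [0,0,-1.5],"rot": [0,0,0]},{"jaw": 0.1,"offset": [0,0,-1.5],"rot": [0,0,0]},{"jaw": 0.1,"offset": [0,0,0],"rot": [0,0,0]},{"jaw": 0.1,"offset": [0,0,0],"rot": [0,0,0]},{"jaw": 0.1,"offset": [0,0,0],"rot": [0,0,0]}]}}

```text
time_s: 5.32
eef_pos: [0.538, 0.1661, 0.1399]
eef_rot: [-0.001, -0.186, 0.983, -0.001]
wrist_force: [11.9, -5.4, -29.7]
opening: 0.378
grasp_force: 62.7
```

```bash
python3 - <<'E'
from h import *
np.set_printoptions(precision=4,suppress=True)
print(ctrl.get_obs()['wrist_force'])
im,d,K,T=shot('side'); cv2.imwrite('pics/c.png',cv2.resize(im[110:230,230:390],(800,600),interpolation=3)[...,::-1])
E
```

```text
[ 11.8957  -5.4157 -29.7255]
```

View pics/c.png

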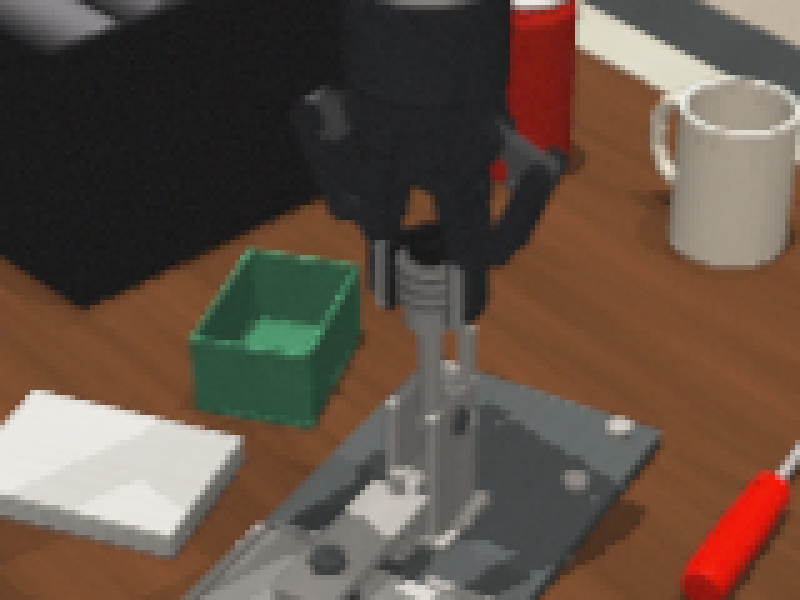

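The collar ring now sits right under the knob, at about (425,285), and the lever is upright, so the collar is at its stop. I'll relax the pull, release and rise.

Call:
{"method": "apply_moves", "body": {"moves": [{"jaw": 0.1,"offset": [0,0,2.5],"rot": [0,0,0]},{"jaw": 0.5,"offset": [0,0,0],"rot": [0,0,0]},{"jaw": 0.8,"offset": [0,0,0],"rot": [0,0,0]},{"jaw": 0.8,"offset": [0,0,0],"rot": [0,0,0]},{"jaw": 0.8,"offset": [0,0,-10],"rot": [0,0,0]}]}}

```text
time_s: 6.0
eef_pos: [0.5376, 0.168, 0.1509]
eef_rot: [-0.001, -0.187, 0.982, 0.0]
wrist_force: [-1.2, 0.4, -0.5]
opening: 0.798
grasp_force: 0.0
```

Call:
{"method": "apply_moves", "body": {"moves": [{"jaw": 0.8,"offset": [0,0,-25],"rot": [0,0,0]},{"jaw": 0.8,"offset": [0,0,-30],"rot": [0,0,0]},{"jaw": 0.5,"offset": [25,0,-20],"rot": [0,0,0]},{"jaw": 0.2,"offset": [30,0,0],"rot": [0,0,0]},{"jaw": 0,"offset": [25,0,0],"rot": [0,0,0]}]}}

```text
time_s: 6.62
eef_pos: [0.4632, 0.1384, 0.2271]
eef_rot: [0.001, -0.187, 0.982, -0.0]
wrist_force: [-0.4, -0.9, 0.1]
opening: 0.162
grasp_force: 0.0
```

Call:
{"method": "apply_moves", "body": {"moves": [{"jaw": 0,"offset": [0,0,0],"rot": [0,-10,0]},{"jaw": 0,"offset": [0,0,0],"rot": [0,-10,0]},{"jaw": 0,"offset": [0,0,0],"rot": [0,-10,0]},{"jaw": 0,"offset": [0,0,0],"rot": [0,0,0]},{"jaw": 0,"offset": [0,0,0],"rot": [0,0,0]}]}}

```text
time_s: 7.25
eef_pos: [0.4652, 0.1382, 0.228]
eef_rot: [0.255, -0.18, 0.949, 0.048]
wrist_force: [-0.2, -0.7, 0.3]
opening: -0.003
grasp_force: 0.0
```

```bash
cat > plan.py <<'E'
from h import *
np.set_printoptions(precision=4,suppress=True)
Tj=jigT(.5394,.1666,21.5)
A=tool_in_jig(Tj); o=ctrl.get_obs(); print(A,o['time_s'],o['q'],o['opening'],o['wrist_force'])
a=np.radians(30); t=np.array([np.sin(a),-np.cos(a)]); f=np.array([np.cos(a),np.sin(a)])
pts=[np.array([-45,174.5])]
for th in np.arange(0,1.36,.1):
    u=np.array([np.sin(th),np.cos(th)]); n=np.array([np.cos(th),-np.sin(th)])
    r=94.5+8.5*min(th/1.05,1)
    dep=11*abs(f@n)
    pts.append(np.array([0,80])+r*u-(12+dep)*n)
cur=A[[0,2],3]*1000
for p in pts:
    d=p-cur; print(p.round(1),'tool x %.1f z %.1f'%(-(f@d), t@d)); cur=p
E
python3 plan.py
```

```text
[[-0.8656  0.0006  0.5008 -0.0795]
 [-0.0003  1.     -0.0016  0.0008]
 [-0.5008 -0.0015 -0.8656  0.228 ]
 [ 0.      0.      0.      1.    ]] 7.25 [-0.1212 -0.4033  2.2288  0.3155  0.8699 -2.2169] -0.0025686011253974812 [-0.1825 -0.6664  0.2583]
[-45.  174.5] tool x -3.1 z 63.6
[-21.5 174.5] tool x -20.3 z 11.7
[-11.3 176.9] tool x -10.1 z 3.0
[ -0.7 178.2] tool x -9.8 z 4.2
[ 10.  178.4] tool x -9.4 z 5.3
[ 20.9 177.3] tool x -8.9 z 6.4
[ 31.7 175. ] tool x -8.2 z 7.4
[ 42.3 171.5] tool x -7.4 z 8.3
[ 52.5 166.8] tool x -6.5 z 9.2
[ 62.2 160.9] tool x -5.5 z 9.9
[ 71.3 153.9] tool x -4.4 z 10.6
[ 79.6 146. ] tool x -3.2 z 11.0
[ 86.1 137.9] tool x -1.6 z 10.2
[ 91.  130.1] tool x -0.4 z 9.3
[ 95.3 121.8] tool x 0.5 z 9.3
```

Call:
{"method": "apply_moves", "body": {"moves": [{"jaw": 0,"offset": [-1,0,20],"rot": [0,0,0]},{"jaw": 0,"offset": [-1,0,22],"rot": [0,0,0]},{"jaw": 0,"offset": [-1,0,21],"rot": [0,0,0]},{"jaw": 0,"offset": [-10,0,6],"rot": [0,0,0]},{"jaw": 0,"offset": [-10,0,5.5],"rot": [0,0,0]}]}}

```text
time_s: 7.88
eef_pos: [0.5189, 0.16, 0.174]
eef_rot: [0.255, -0.18, 0.949, 0.048]
wrist_force: [-0.1, -0.0, 0.3]
opening: -0.003
grasp_force: 0.0
```

Call:
{"method": "apply_moves", "body": {"moves": [{"jaw": 0,"offset": [-5,0,1.5],"rot": [0,0,0]},{"jaw": 0,"offset": [-5,0,1.5],"rot": [0,0,0]},{"jaw": 0,"offset": [-5,0,2],"rot": [0,0,0]},{"jaw": 0,"offset": [-5,0,2],"rot": [0,0,0]},{"jaw": 0,"offset": [-5,0,2.5],"rot": [0,0,0]}]}}

```text
time_s: 8.5
eef_pos: [0.541, 0.1692, 0.1764]
eef_rot: [0.253, -0.18, 0.949, 0.048]
wrist_force: [-3.9, -2.3, -0.8]
opening: 0.001
grasp_force: 1.7
```

```bash
python3 - <<'E'
from h import *
np.set_printoptions(precision=4,suppress=True)
Tj=jigT(.5394,.1666,21.5); print(tool_in_jig(Tj)[:3,3],ctrl.get_obs()['wrist_force'])
im,d,K,T=shot('side'); cv2.imwrite('pics/d.png',cv2.resize(im[110:230,230:390],(800,600),interpolation=3)[...,::-1])
E
```

```text
[0.0024 0.0018 0.1764] [-3.8851 -2.2904 -0.7686]
```

View pics/d.png

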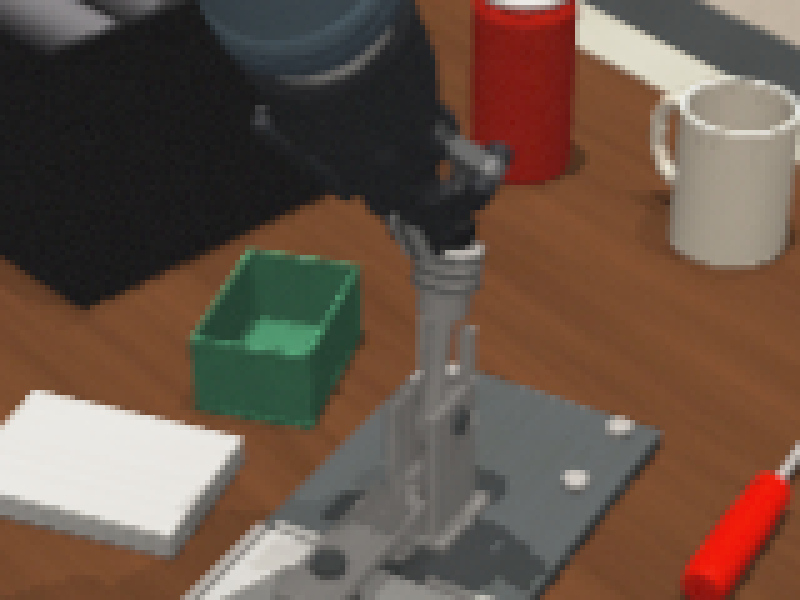

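The lever is leaning a little to +x, with the fingertips on the knob at about (455,240) and the contact force about 4.5 N. I'll keep pushing along the arc.

Call:
{"method": "apply_moves", "body": {"moves": [{"jaw": 0,"offset": [-5,0,2.5],"rot": [0,0,0]},{"jaw": 0,"offset": [-5,0,2.5],"rot": [0,0,0]},{"jaw": 0,"offset": [-5,0,3],"rot": [0,0,0]},{"jaw": 0,"offset": [-5,0,3],"rot": [0,0,0]},{"jaw": 0,"offset": [-4.5,0,3],"rot": [0,0,0]}]}}

```text
time_s: 9.18
eef_pos: [0.5683, 0.1797, 0.1777]
eef_rot: [0.255, -0.18, 0.949, 0.048]
wrist_force: [-5.9, -2.1, 2.1]
opening: 0.0
grasp_force: 2.6
```

Call:
{"method": "apply_moves", "body": {"moves": [{"jaw": 0,"offset": [-4.5,0,3.5],"rot": [0,0,0]},{"jaw": 0,"offset": [-4,0,4],"rot": [0,0,0]},{"jaw": 0,"offset": [-4,0,4],"rot": [0,0,0]},{"jaw": 0,"offset": [-3.5,0,4.5],"rot": [0,0,0]},{"jaw": 0,"offset": [-3.5,0,4.5],"rot": [0,0,0]}]}}

```text
time_s: 9.8
eef_pos: [0.5934, 0.1896, 0.1695]
eef_rot: [0.254, -0.18, 0.949, 0.048]
wrist_force: [-6.5, -2.1, 2.8]
opening: -0.003
grasp_force: 3.0
```

```bash
python3 plan.py | head -6
```

```text
[[-0.8658  0.      0.5003  0.0587]
 [-0.      1.     -0.      0.0016]
 [-0.5003 -0.     -0.8658  0.1695]
 [ 0.      0.      0.      1.    ]] 9.8 [ 0.0298  0.0587  1.9725  0.2905  0.6326 -2.1094] -0.002670218035686174 [-6.4869 -2.1252  2.8095]
[-45.  174.5] tool x 87.3 z -56.1
[-21.5 174.5] tool x -20.3 z 11.7
```

Call:
{"method": "apply_moves", "body": {"moves": [{"jaw": 0,"offset": [-1,0,5],"rot": [0,0,0]},{"jaw": 0,"offset": [-1,0,5],"rot": [0,0,0]},{"jaw": 0,"offset": [-1,0,5],"rot": [0,0,0]},{"jaw": 0,"offset": [-1,0,5],"rot": [0,0,0]},{"jaw": 0,"offset": [-1.5,0,5.5],"rot": [0,0,0]}]}}

```text
time_s: 10.42
eef_pos: [0.6121, 0.1967, 0.1529]
eef_rot: [0.258, -0.18, 0.948, 0.048]
wrist_force: [-1.7, 1.3, 6.3]
opening: 0.0
grasp_force: 3.1
```

```bash
python3 - <<'E'
from h import *
np.set_printoptions(precision=4,suppress=True)
Tj=jigT(.5394,.1666,21.5); print(tool_in_jig(Tj)[:3,3],ctrl.get_obs()['wrist_force'])
im,d,K,T=shot('side'); cv2.imwrite('pics/e.png',cv2.resize(im[110:230,230:390],(800,600),interpolation=3)[...,::-1])
E
```

```text
[0.0787 0.0013 0.1529] [-1.6723  1.2566  6.2566]
```

View pics/e.png

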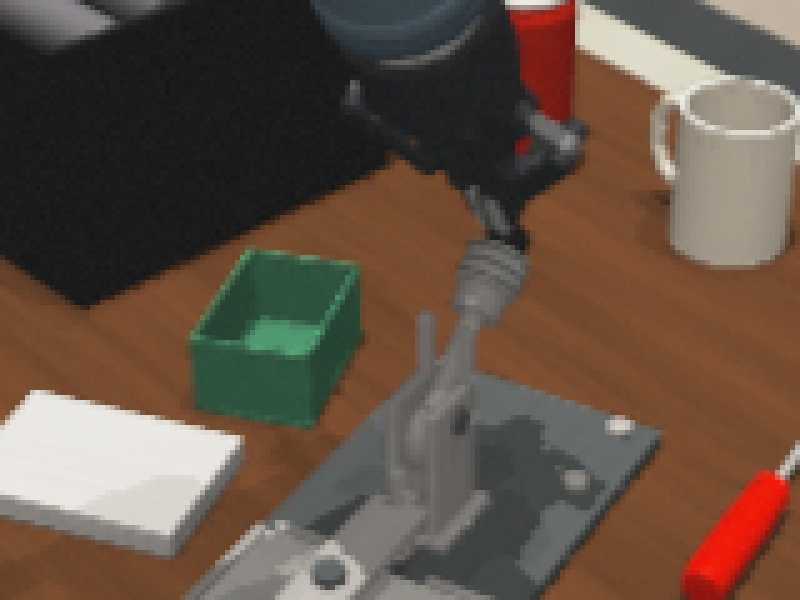

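Fingers are on the knob at about (510,240), and the lever is at about 0.9 rad. I'll press on over the high point.

Call:
{"method": "apply_moves", "body": {"moves": [{"jaw": 0,"offset": [0,0,5],"rot": [0,0,0]},{"jaw": 0,"offset": [0,0,5],"rot": [0,0,0]},{"jaw": 0,"offset": [0,0,5],"rot": [0,0,0]},{"jaw": 0,"offset": [0,0,5],"rot": [0,0,0]},{"jaw": 0,"offset": [0,0,5],"rot": [0,0,0]}]}}

```text
time_s: 11.1
eef_pos: [0.6224, 0.2004, 0.1292]
eef_rot: [0.256, -0.18, 0.949, 0.048]
wrist_force: [1.9, -0.9, 2.4]
opening: -0.001
grasp_force: 1.5
```

Call:
{"method": "apply_moves", "body": {"moves": [{"jaw": 0,"offset": [0,0,4],"rot": [0,0,0]},{"jaw": 0,"offset": [0,0,4],"rot": [0,0,0]},{"jaw": 0,"offset": [0,0,4],"rot": [0,0,0]},{"jaw": 0,"offset": [0,0,0],"rot": [0,0,0]},{"jaw": 0,"offset": [0,0,0],"rot": [0,0,0]}]}}

```text
time_s: 11.72
eef_pos: [0.6255, 0.2028, 0.1169]
eef_rot: [0.253, -0.18, 0.949, 0.049]
wrist_force: [0.1, -0.5, -0.5]
opening: 0.001
grasp_force: 0.0
```

```bash
python3 - <<'E'
from h import *
np.set_printoptions(precision=4,suppress=True)
Tj=jigT(.5394,.1666,21.5); print(tool_in_jig(Tj)[:3,3],ctrl.get_obs()['wrist_force'])
im,d,K,T=shot('side'); cv2.imwrite('pics/f.png',cv2.resize(im[110:260,230:430],(800,600),interpolation=3)[...,::-1])
E
```

```text
[0.0933 0.0021 0.1169] [ 0.0632 -0.5425 -0.4641]
```

View pics/f.png

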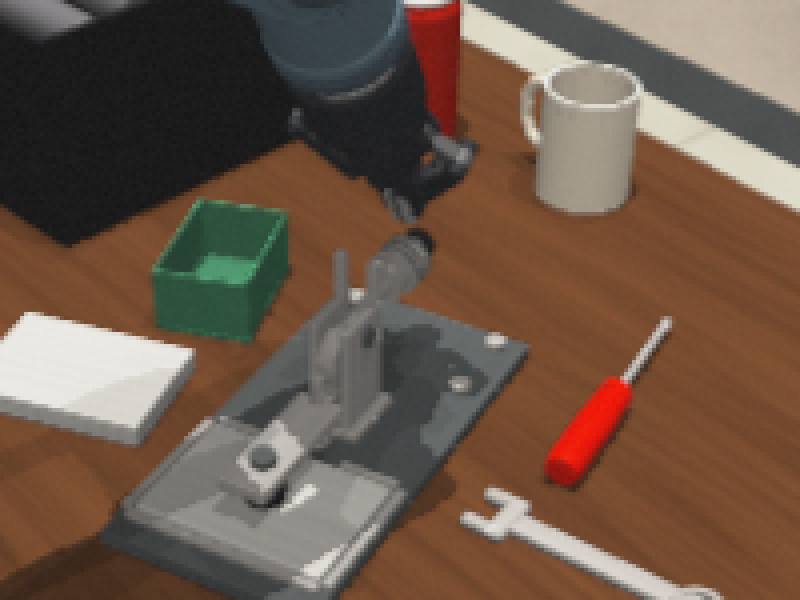

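The lever has snapped down to nearly level, with the knob at (425,240), and the fingers are clear above it. I'll retract.

Call:
{"method": "apply_moves", "body": {"moves": [{"jaw": 0,"offset": [0,0,-15],"rot": [0,0,0]},{"jaw": 0,"offset": [0,0,-30],"rot": [0,0,0]},{"jaw": 0,"offset": [0,0,-40],"rot": [0,0,0]},{"jaw": 0,"offset": [0,0,-40],"rot": [0,0,0]},{"jaw": 0,"offset": [0,0,0],"rot": [0,0,0]}]}}

```text
time_s: 12.4
eef_pos: [0.5691, 0.1796, 0.2298]
eef_rot: [0.257, -0.18, 0.948, 0.048]
wrist_force: [1.1, 0.3, 0.9]
opening: -0.001
grasp_force: 0.0
```

```bash
python3 - <<'E'
from h import *
np.set_printoptions(precision=4,suppress=True)
Tj=jigT(.5394,.1666,21.5); o=ctrl.get_obs(); print(tool_in_jig(Tj)[:3,3],o['wrist_force'],o['time_s'])
im,d,K,T=shot('side'); P=cloud(d,K,np.linalg.inv(Tj)@T); cv2.imwrite('pics/g.png',cv2.resize(im[110:260,230:430],(800,600),interpolation=3)[...,::-1])
v=d>0; m=v&(abs(P[...,1])<.014)&(P[...,0]>.092)&(P[...,0]<.115)&(P[...,2]>.04)&(P[...,2]<.14); print('knob',P[m].min(0),P[m].max(0))
m=v&(abs(P[...,1])<.01)&(P[...,0]<-.06)&(P[...,0]>-.12)&(P[...,2]>.03); print('strap',np.median(P[m],0))
w=v&(im.min(-1)>120)&(abs(P[...,2]-.018)<.004)&(abs(P[...,1])<.064)&(P[...,0]<-.06)&(P[...,0]>-.145); Q=P[w]
print('plate fit',np.linalg.lstsq(np.c_[Q[:,:2],np.ones(len(Q))],Q[:,2],rcond=None)[0],len(Q))
E
```

```text
[0.0324 0.0012 0.2298] [1.0608 0.2966 0.874 ] 12.4
knob [ 0.0927 -0.011   0.0854] [0.1016 0.0104 0.1003]
strap [-0.0968 -0.0012  0.3562]
plate fit [ 0.0043 -0.0003  0.0191] 956
```

View pics/g.png

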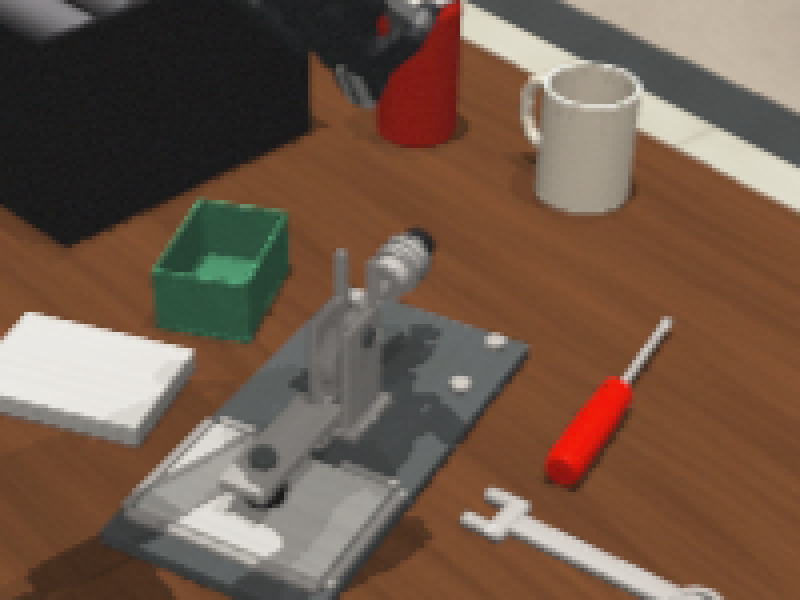

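The lever is closed: the knob top measures 100 mm, against 99 mm expected at 1.5 rad. The plate lies flat in its nest, the bystanders are in place, and the robot is clear.

```bash
python3 -c "
from bench import ctrl
print(ctrl.hand_in())"
```

```text
the job is handed in; nothing more can be done
None
```

I slid the collar to its stop, snapped the lever closed onto the plate, backed the robot clear and handed the job in at about 12.5 s. The final picture shows the plate flat in its nest and nothing around it moved; foot force was not measured, and no verdict came back.

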